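Swap the reamer of a citrus press

TASK

Change the yellow lemon reamer in the citrus press for the orange one: leave the stuck yellow one alone until you have driven the press's red-knobbed wedge in to free it, then draw the wedge fully back out and stand the yellow reamer upright in the rack. Seat the orange reamer with a gentle twisting push, never forcing it straight down, and stop as soon as its collar bears on the rubber seat ring. Do not disturb the mug, the lemon or the pepper shaker.

Things in the scene. Friction and masses are not known exactly. Their poses are not given: they have to be found in the camera images.
- press: White citrus press fixed to the hob on screw feet, 4 to 12 mm off the surface. Origin: centre of the underside of its round foot (120 mm across); heights are from there: drip dish 112 mm across up to 54 mm, socket column 72 mm across, rim at 66 mm. Its x axis is the direction in which the wedge is driven, through a slot in the column under the socket (red knob on the -x side).
- press_rim (a point): Centre of the socket's mouth (36 mm hole), 66 mm above the press's origin: top of the black rubber seat ring on which a seated reamer's collar bears. Inside, four sprung jaws: a shank held off-centre is pushed back by some 10 N per mm. A reamer set in loosely stands with its collar about 8 mm above the ring; further down its taper jams in the jaws and sticks.
- wedge (a joint): Travel of the captive wedge in m: 0 = fully out (knob 135 mm from the socket axis), 0.042 = fully in (hard stop). It stays where left and slides with 2 N plus load. It meets a seated shank after about 4 mm, then raises it 1 mm per 4.5 mm with up to 20 N; the reamer is loose once raised 7 to 8 mm (travel over 0.038). While the wedge is in, no reamer can be seated.
- wedge_knob (a point): Middle of the red upright round knob of the wedge, 53 mm above the press's origin. The knob is 22 mm across and 40 mm high (31 to 71 mm above the press's origin), with a 25 mm cap 4 mm high on top and a 30 mm flange under it. It moves only along the press's x axis.
- lemon_reamer: Yellow reamer with pointed fluted head, stuck home in the press. 116 mm long; origin at the lower end of the shank, z towards the head. Steel shank, round nose, tapering from 20 mm (14 mm up) to 30 mm across (44 mm up); collar 42 mm across from 44 to 50 mm; round stem 28 mm across from 50 to 90 mm; head narrower than the stem. Home: origin 22 mm above the press's.
- lemon_reamer_grip (a point): Point on the yellow reamer's axis at which to grip its stem, 72 mm above its origin.
- orange_reamer: Orange reamer with blunt head, 110 mm long; shank, collar, stem, origin and axes as on the yellow one. In the rack its origin is 4 mm above the surface; home in the press 22 mm above the press's origin. Over its last 8 mm it needs 12 to 25 N straight down, which is too much, but only 2 to 7 N while turned about its axis by 0.4 rad or more per mm (to and fro will do).
- orange_reamer_grip (a point): Point on the orange reamer's axis at which to grip its stem, 72 mm above its origin.
- seat (a joint): Squeeze of the black rubber seat ring in m, 0 = free; it gives 1 mm for 14 N, and more than that is too much. Felt as a steep rise of the push when the collar lands.
- collet0 (a joint): Downward give of one of the four socket jaws in m (0 = unloaded, 2.5 N per mm and jaw, so a push of 10 N moves all four by 1 mm). Two opposite jaws both beyond 1 mm means forced. Its opposite is collet2.
- collet1 (a joint): Downward give of one of the four socket jaws in m (0 = unloaded, 2.5 N per mm and jaw, so a push of 10 N moves all four by 1 mm). Two opposite jaws both beyond 1 mm means forced. Its opposite is collet3.
- collet2 (a joint): Downward give of one of the four socket jaws in m (0 = unloaded, 2.5 N per mm and jaw, so a push of 10 N moves all four by 1 mm). Two opposite jaws both beyond 1 mm means forced. Its opposite is collet0.
- collet3 (a joint): Downward give of one of the four socket jaws in m (0 = unloaded, 2.5 N per mm and jaw, so a push of 10 N moves all four by 1 mm). Two opposite jaws both beyond 1 mm means forced. Its opposite is collet1.
- rack: Wooden block fixed to the hob, 180 x 85 x 48 mm, with two through holes 36 mm across, 90 mm apart along its x axis. Origin: centre of its underside. A reamer hangs in a hole by its collar, shank inside, collar on the top face.
- rack_hole_a (a point): Mouth centre of the hole on the rack's -x side, 48 mm above the surface; empty at the start.
- rack_hole_b (a point): Mouth centre of the hole on the rack's +x side, 48 mm above the surface; holds the orange reamer at the start.
- mug: Small white mug, 62 x 88 x 50 mm, origin at the centre of its underside. Leave alone.
- lemon: Lemon, 83 x 58 x 58 mm, origin at the middle of its underside. Leave alone.
- pepper: Steel pepper shaker, 29 mm across, 74 mm high, origin under its centre. Leave alone.

How it is judged (in metres and radians):
On the way, in this order (a step that is already met when the one before it is completed fails the run):
1. the yellow reamer has been raised at least 5 mm by the wedge, with no finger on it (z of lemon_reamer in the frame of press above 0.027 m and horizontal distance between lemon_reamer and press_rim below 0.02 m and value of joint wedge above 0.02 m and contact force between the fingers and lemon_reamer below 0.2 N), for 0.1 s.
2. the yellow reamer stands in the rack ((horizontal distance between lemon_reamer and rack_hole_a below 0.01 m or horizontal distance between lemon_reamer and rack_hole_b below 0.01 m) and z of lemon_reamer in the frame of rack below 0.009 m and angle between lemon_reamer's own z axis and vertical below 0.12 rad), for 0.2 s.
At the end, for the whole second after the job is handed in: Orange reamer home in the press (collar within 0.8 mm of the seat ring, 4 mm of the axis, tilt under 0.06 rad); yellow one hanging in a rack hole (within 10 mm of its centre, collar within 5 mm of the top, tilt under 0.12 rad); wedge under 6 mm of travel; both at rest (all of step 2 and z of orange_reamer in the frame of press between 0.0205 and 0.0228 m and horizontal distance between orange_reamer and press_rim below 0.004 m and angle between orange_reamer's own z axis and vertical below 0.06 rad and value of joint wedge below 0.006 m and linear speed of each of orange_reamer, lemon_reamer below 0.01 m/s); the robot touches nothing.
It fails at once if the orange reamer is forced down: two opposite jaws both pushed down by more than 1 mm, or the rubber seat ring by more than 1 mm (value of joint each of collet0, collet2 above 0.001 m or value of joint each of collet1, collet3 above 0.001 m or value of joint seat above 0.001 m).
It fails at once if the fingers touch the yellow reamer while it is still stuck in the socket (raised less than 4 mm) (z of lemon_reamer in the frame of press below 0.026 m and horizontal distance between lemon_reamer and press_rim below 0.02 m and contact force between the fingers and lemon_reamer above 0.5 N).
It fails at once if the mug, the lemon or the pepper shaker is moved by more than 30 mm (distance of any of mug, lemon, pepper from where it was at the start of the episode above 0.03 m).
It also fails if it takes over 72 s, if anything falls off the work surface, if the arm or the gripper's body presses on something with over 40 N, if the wrist force passes 120 N, or if a joint passes its speed limit or range.

ROBOT

A 6-joint arm with a two-finger parallel gripper is mounted at the origin on a cart in front of the work surface, level with it; the furniture and walls round the work are solid. World frame = base frame: x ahead of the robot, y to its left, z up, the work surface at z = 0. Lengths are in m, angles in degrees, forces in N, time in s.
With the tool pointing down it reaches from about 0.275 to 0.75 m from the base axis. Payload 10.2 kg.
Tool frame: the origin (TCP) lies midway between the tips of the shut fingers; the grasp point (between the pads) lies 19 mm behind it (manip.grip_point_offset is the distance from the TCP to the grasp point, in m); z points along the fingers, y is the line along which they close (so a half turn about z gives the same grasp; the last joint's range is limited). The gripper opens to 85 mm and grips with 20 to 120 N. Pads are 22 mm wide; open, the fingers measure 114 mm over their backs; the gripper's body (76 mm by 85 mm) begins 54 mm behind the grasp point. The pads swing forward as they close: fully open they stand 13 mm farther back than shut.
Start: joints at [-88.258, 17.928, 85.812, -0, 76.261, -12.8], TCP at [0.132, -0.508, 0.231] pointing down, gripper open.
Joint ranges: [-168.41, 168.41], [-55.51, 124.54], [10.69, 146.95], [-70.63, 250.63], [1, 178], [-165.06, 165.06]. Speed limits (degrees/s): [136.94, 136.94, 172.46, 180, 180, 180].

INTERFACE

Orientations are given as a 3x3 rotation matrix whose columns are the frame's x, y, z axes.
In Python, from workcell import manip, vision, hand_in gives the robot as it stands.
- The arm moves only by the tool send_rows, never from a script. Its argument "increments" is a list that holds one entry, the list of rows, each a list of 7 numbers: the closure, from 0 (fully open) to 1 (shut), then the shift along the tool's x, y, z scaled (see below), then the turn, a rotation vector about the tool's x, y, z scaled (see below). A call has 1 to 5 rows; each row is the pose to reach, as a shift and turn from the pose commanded when the call began, along the tool's axes at that moment, turning the shorter way round; what a row does not reach only later rows make up. The controller multiplies each number of a shift by 500 mm and each number of a turn by 180 degrees. A row lasts 1/8 s, in which the tool goes at most 62.5 mm and 10.7 degrees, less where a joint would pass 70% of its speed; a pose out of reach is approached as far as the arm can. A call with a number of a shift or a turn outside -1 to 1 is refused whole. A call with a gripper value outside its range is refused whole. The fingers move at their own pace and stop on an object; "force" is the grip in N (left out, the last holds). Time passes only in rows, so rows that repeat a pose let the fingers close. It gives the time, the measured TCP pose, the force and the opening at its end, in the units of the state.
- manip.observe(): the state, without advancing time (a new reading comes with each control period).
- vision.read_camera(name): name is "scene" or "top" or "wrist"; returns a dict with "frame" (384x512x3 uint8, red, green, blue), "camera_matrix" (3x3 intrinsics, pixels), "rvec" (rotation vector, rad) and "tvec" (3), from world to camera coordinates, as OpenCV has them. Camera axes: x right, y down, z forward; pixel columns grow to the right and rows downward; lengths in m; the calibration is good to about 2 mm. The wrist camera is an equidistant fisheye: a pixel r from the principal point sees the ray r / f radians off the axis. A picture is of the moment at which its call begins. There is no depth.
- hand_in(): hands the job in, once; it reports no verdict.
The state is a dict: "time": time; "joint_positions": joint angles; "qd": joint speeds; "tau": joint torques, N m; "eef_pos": TCP position; "ee_rot": TCP orientation; "ft_force": force on the tool from outside, world axes, zero at the start; "moment": the same for the moment, N m; "opening": finger opening in m.
Only numpy, scipy, OpenCV 4.12 (cv2) and the standard library are available. Lean on these libraries where they do the work, as an engineer would, in place of code of your own. Each camera call takes 0.05 s, during which the arm holds its last target. There are 200 camera calls.

## Working session

There is one attempt and no reset: what is moved stays moved. The work goes in short steps, Python scripts to look and compute and a tool call to move; the robot and the scene stay as the last step left them, time stands still between calls to the robot, and variables do not carry over. Pictures are saved under pics/ and viewed, on a budget of 10 in all, crops included, one or two more only if the job needs it, and the job is handed in when it is done.

Besides the shell and the picture viewer there is one more tool, called after ">>>" by a JSON object that holds its "api" and its "payload". send_rows: Moves the arm, as the interface text tells. Its arguments: {"type":"object","properties":{"increments":{"type":"array"},"force":{"type":"number"}},"required":["increments"]}

```bash
mkdir -p pics
cat > h.py <<'E'
import numpy as np, cv2
from workcell import manip, vision
def cam(n):
    d=vision.read_camera(n); R,_=cv2.Rodrigues(np.array(d["rvec"],float)); t=np.array(d["tvec"],float).ravel()
    return d["frame"],np.array(d["camera_matrix"]),R,t
def ray(K,R,t,uv,fish=False):
    x=(uv[0]-K[0,2])/K[0,0]; y=(uv[1]-K[1,2])/K[1,1]
    if fish:
        r=np.hypot(x,y); s=np.sin(r)/r if r>1e-9 else 1; v=np.array([x*s,y*s,np.cos(r)])
    else: v=np.array([x,y,1.])
    return -R.T@t, R.T@v
def onz(K,R,t,uv,z,fish=False):
    o,d=ray(K,R,t,uv,fish); return o+d*(z-o[2])/d[2]
def proj(K,R,t,p):
    c=R@np.array(p)+t; q=K@c; return q[:2]/q[2]
E
python3 - <<'E'
from h import *
s=manip.observe(); print({k:np.round(v,3).tolist() for k,v in s.items()}); print(manip.grip_point_offset)
ims=[]
for n in("scene","top","wrist"):
    f,K,R,t=cam(n); np.savez(f"{n}0.npz",f=f,K=K,R=R,t=t); print(n,np.round(-R.T@t,3),np.round(K,1).tolist(),np.round(R,2).tolist())
    ims.append(f)
cv2.imwrite("pics/s0.png",cv2.cvtColor(ims[0],4)); cv2.imwrite("pics/t0.png",cv2.cvtColor(ims[1],4))
E
```

```text
{'time': 0.0, 'joint_positions': [-88.256, 17.959, 85.855, 0.0, 76.259, -12.799], 'qd': [-0.002, -0.138, -0.018, -0.029, -0.072, 0.02], 'tau': [-0.0, -41.226, -25.975, -0.0, 0.004, -0.0], 'eef_pos': [0.132, -0.508, 0.231], 'ee_rot': [[0.968, 0.251, -0.0], [0.251, -0.968, 0.001], [0.0, -0.001, -1.0]], 'ft_force': [-0.127, -0.321, 0.543], 'moment': [0.01, -0.033, 0.04], 'opening': 0.085}
0.0187
scene [0.062 0.362 0.836] [[385.7, 0.0, 259.9], [0.0, 385.7, 189.4], [0.0, 0.0, 1.0]] [[-0.53, -0.85, 0.01], [-0.63, 0.39, -0.67], [0.57, -0.36, -0.74]]
top [0.473 0.007 0.967] [[360.8, 0.0, 250.0], [0.0, 360.8, 191.9], [0.0, 0.0, 1.0]] [[0.03, -1.0, -0.02], [-0.99, -0.02, -0.16], [0.16, 0.03, -0.99]]
wrist [ 0.203 -0.49   0.374] [[297.3, 0.0, 254.1], [0.0, 297.3, 194.0], [0.0, 0.0, 1.0]] [[0.25, -0.97, -0.0], [-0.93, -0.24, 0.29], [-0.28, -0.07, -0.96]]
```

View pics/s0.png

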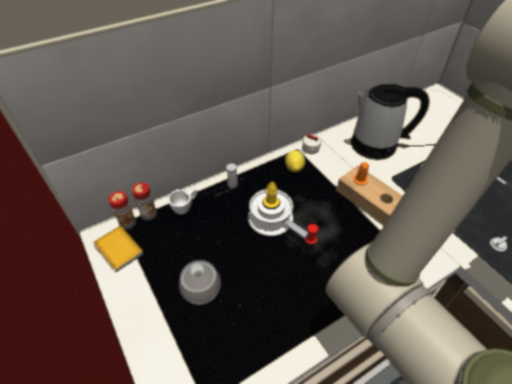

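View pics/t0.png

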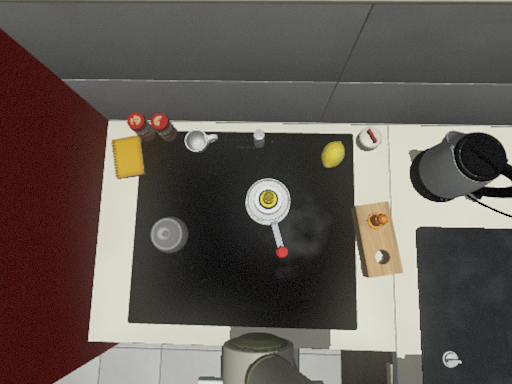

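Scene view: yellow reamer in the press at (271,195), red knob at (312,233), rack at (370,190) with the orange reamer at (362,172). Top view: press at (269,200), knob at (282,252), orange at (378,220), and the empty hole at (382,257).

```bash
cat > m.py <<'E'
from h import *
def mask(f,kind):
    h=cv2.cvtColor(f,cv2.COLOR_RGB2HSV); H,S,V=[h[...,i].astype(int) for i in range(3)]
    if kind=="red": return ((H<5)|(H>172))&(S>150)&(V>60)
    if kind=="yel": return (H>19)&(H<32)&(S>150)&(V>70)
    if kind=="ora": return (H>=6)&(H<17)&(S>185)&(V>90)
    if kind=="whi": return (S<40)&(V>130)
    if kind=="wood": return (H>8)&(H<22)&(S>60)&(S<185)&(V>100)
def blob(f,kind,roi):
    m=np.zeros(f.shape[:2],np.uint8); x0,y0,x1,y1=roi
    m[y0:y1,x0:x1]=mask(f,kind)[y0:y1,x0:x1]
    n,l,st,c=cv2.connectedComponentsWithStats(m)
    if n<2: return None
    i=1+np.argmax(st[1:,4]); return c[i],st[i].tolist(),(l==i).astype(np.uint8)
E
python3 - <<'E'
from m import *
D={n:np.load(f"{n}0.npz") for n in("scene","top")}
rois={"top":{"red":(262,235,302,270),"yel":(250,180,290,222),"ora":(360,205,396,235),"whi":(240,172,298,230),"wood":(345,195,410,285)},
"scene":{"red":(295,215,330,250),"yel":(255,170,290,215),"ora":(350,155,380,195),"whi":(240,180,300,240),"wood":(330,150,410,225)}}
for n in D:
    d=D[n]; f,K,R,t=d["f"],d["K"],d["R"],d["t"]
    for k,r in rois[n].items():
        b=blob(f,k,r)
        if b is None: print(n,k,None); continue
        c,st,m=b; print(n,k,np.round(c,1),st)
        if k=="whi" or k=="wood":
            cs,_=cv2.findContours(m,0,1); cc=max(cs,key=cv2.contourArea)
            if k=="whi": print("  ell",cv2.fitEllipse(cv2.convexHull(cc)))
            else:
                q=cv2.boxPoints(cv2.minAreaRect(cc)); print("  box",np.round(q,1).tolist(),[np.round(onz(K,R,t,p,.048)[:2],3).tolist() for p in q])
# pixel size
d=D["top"];print(onz(d["K"],d["R"],d["t"],(382,257),.048),onz(d["K"],d["R"],d["t"],(269,200),.06))
a=cv2.resize(D["top"]["f"][170:290,235:405],(680,480),interpolation=cv2.INTER_CUBIC)
cv2.imwrite("pics/c1.png",cv2.cvtColor(a,4))
E
```

```text
scene red [311.8 233.4] [305, 223, 14, 22, 217]
scene yel [271.1 195.7] [264, 181, 15, 27, 271]
scene ora [361.4 174.7] [354, 163, 14, 21, 181]
scene whi [273.3 209.4] [250, 190, 50, 44, 936]
  ell ((276.5453186035156, 211.4912109375), (38.158294677734375, 58.92208480834961), 123.5176010131836)
scene wood [372.4 189.9] [339, 161, 65, 55, 1281]
  box [[337.6000061035156, 180.0], [355.79998779296875, 154.10000610351562], [407.70001220703125, 190.60000610351562], [389.5, 216.5]] [[0.586, -0.225], [0.642, -0.342], [0.453, -0.365], [0.413, -0.257]]
top red [281.6 251.9] [276, 247, 12, 11, 110]
top yel [268.  198.5] [260, 191, 17, 17, 205]
top ora [384. 223.] [384, 223, 1, 1, 1]
top whi [267.7 202.4] [245, 178, 46, 52, 1439]
  ell ((267.9746398925781, 202.5841522216797), (44.532466888427734, 50.853790283203125), 169.7827911376953)
top wood [377.9 238.4] [355, 202, 48, 75, 2290]
  box [[354.29998779296875, 206.10000610351562], [388.6000061035156, 199.60000610351562], [402.3999938964844, 271.8999938964844], [368.0, 278.5]] [[0.593, -0.233], [0.612, -0.32], [0.432, -0.347], [0.414, -0.262]]
[ 0.46696367 -0.29831282  0.048     ] [ 0.60215107 -0.01501639  0.06      ]
```

View pics/c1.png

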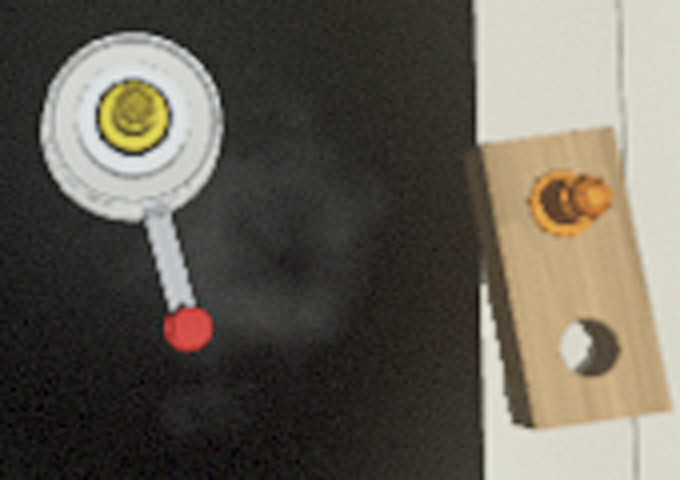

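The 4x crop shows the dish centred at about (268,201.5), the yellow collar at (268.5,199), the red cap at (282,252), the orange collar at (376.3,220.7) and the empty hole at (382.3,256.8), in full-image pixels.

Run:
```python
from m import *
D={n:np.load(f"{n}0.npz") for n in("scene","top")}
d=D["top"];T=(d["K"],d["R"],d["t"]); s=D["scene"];S=(s["K"],s["R"],s["t"])
f=lambda uv,z:onz(*T,uv,z)
f2=lambda uv,z:onz(*S,uv,z)
P=lambda n,v:print(n,np.round(v,4))
y=f((268.5,199),.077);P("yellow collar",y); P("dish",f((268,201.5),.058)); k=f((281.8,252.1),.079);P("knob",k)
b=blob(d["f"],"yel",(250,180,290,222)); P("yel ell",f(cv2.fitEllipse(max(cv2.findContours(b[2],0,1)[0],key=cv2.contourArea))[0],.08))
P("dist/yaw",[np.hypot(*(y-k)[:2]),np.degrees(np.arctan2(*(y-k)[1::-1]))])
o=f((376.3,220.7),.053);P("orange",o);a=f((382.3,256.8),.048);P("hole a",a);P("d",[np.linalg.norm((o-a)[:2]),np.degrees(np.arctan2(*(o-a)[1::-1]))])
r=blob(s["f"],"red",(295,215,330,250)); print("scene knob bbox",r[1])
P("scene knob proj",proj(*S,[k[0],k[1],.061]))
yy=blob(s["f"],"yel",(255,170,290,215))
for h in (.004,.012): P("yellow tip h%g"%h,proj(*S,[y[0],y[1],h+.138])); P("knob top",proj(*S,[k[0],k[1],h+.071])); P("collar",proj(*S,[y[0],y[1],h+.072]))
P("orange tip",proj(*S,[o[0],o[1],.114]));P("orange collar",proj(*S,[o[0],o[1],.054]))
print(yy[1], blob(s["f"],"ora",(350,155,380,195))[1])
u=(y-k)[:2];u/=np.hypot(*u);print("u",u,"rows in tool",)
a=cv2.resize(s["f"][155:255,240:410],(680,400),interpolation=cv2.INTER_CUBIC)
cv2.imwrite("pics/c2.png",cv2.cvtColor(a,4))
```

```text
yellow collar [ 0.6022 -0.0133  0.077 ]
dish [ 0.5985 -0.0126  0.058 ]
knob [ 0.4726 -0.0477  0.079 ]
yel ell [ 0.6027 -0.0119  0.08  ]
dist/yaw [ 0.1341 14.8601]
orange [ 0.5565 -0.2855  0.053 ]
hole a [ 0.4675 -0.2991  0.048 ]
d [0.0901 8.685 ]
scene knob bbox [305, 223, 14, 22, 217]
scene knob proj [311.9076 231.7464]
yellow tip h0.004 [272.7244 181.9971]
knob top [312.5126 228.3596]
collar [271.949  199.4134]
yellow tip h0.012 [272.8238 179.7644]
knob top [312.8643 226.3907]
collar [272.039 197.393]
orange tip [365.6131 161.6048]
orange collar [361.1904 176.9974]
[264, 181, 15, 27, 271] [354, 163, 14, 21, 181]
u [0.96655501 0.25645939] rows in tool
```

View pics/c2.png

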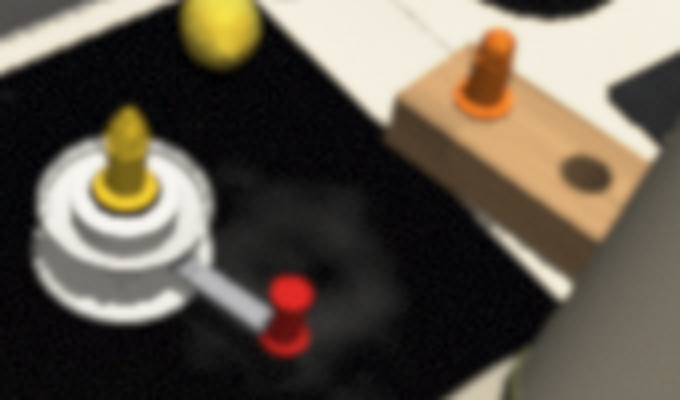

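>>> {"api": "send_rows", "payload": {"increments": [[[0,0.48,-0.39,0,0,0,-0.29],[0,0.48,-0.39,0,0,0,-0.29],[0,0.48,-0.39,0,0,0,-0.29],[0,0.48,-0.39,0,0,0,-0.29],[0,0.48,-0.39,0,0,0,-0.29]]], "force": 40}}

```text
time: 0.78
eef_pos: [0.3159, -0.2574, 0.2313]
ee_rot: [[0.39, 0.921, 0.0], [0.921, -0.39, -0.0], [-0.0, 0.0, -1.0]]
ft_force: [1.1, -0.5, 0.1]
opening: 0.0852
```

```bash
cat > plan.py <<'E'
import sys
from h import *
from scipy.spatial.transform import Rotation as Ro
# plan.py x y z yaw : shift/turn units from the present pose to tool-down pose with tool-x yaw
def plan(p,yaw):
    s=manip.observe(); R=np.array(s["ee_rot"]); q=np.array(s["eef_pos"])
    a=np.radians(yaw); c,n=np.cos(a),np.sin(a)
    G=np.array([[c,n,0],[n,-c,0],[0,0,-1.]])
    print("t",round(s["time"],2),"pos",np.round(q,4),"yaw",round(np.degrees(np.arctan2(R[1,0],R[0,0])),2),"tilt",np.round(R[:,2],3)[:2],"F",np.round(s["ft_force"],1),"open",round(s["opening"],4),"j",np.round(s["joint_positions"],0))
    d=R.T@(np.array(p)-q); print("shift",np.round(d/.5,4),"mm",np.round(np.linalg.norm(d)*1e3,1),"turn",np.round(Ro.from_matrix(R.T@G).as_rotvec(degrees=True)/180,4))
if __name__=="__main__": v=list(map(float,sys.argv[1:])); plan(v[:3],v[3])
E
python3 plan.py .4726 -.0477 .13 -165.14
```

```text
t 0.78 pos [ 0.3159 -0.2574  0.2313] yaw 67.05 tilt [ 0. -0.] F [ 1.1 -0.5  0.1] open 0.0852 j [-56.   3. 104.   0.  73. -33.]
shift [0.5083 0.1249 0.2027] mm 280.6 turn [ 0.000e+00  1.000e-04 -7.101e-01]
```

>>> {"api": "send_rows", "payload": {"increments": [[[0,0.51,0.12,0.1,0,0,-0.29],[0,0.51,0.12,0.1,0,0,-0.29],[0,0.51,0.12,0.1,0,0,-0.29],[0,0.51,0.12,0.1,0,0,-0.29],[0,0.51,0.12,0.1,0,0,-0.29]]]}}

```text
time: 1.4
eef_pos: [0.4717, -0.0457, 0.1803]
ee_rot: [[-0.492, 0.871, -0.001], [0.871, 0.492, 0.001], [0.001, -0.001, -1.0]]
ft_force: [-0.9, -0.2, 1.0]
opening: 0.0855
```

>>> {"api": "send_rows", "payload": {"increments": [[[0,0,0,0,0,0,-0.29],[0,0,0,0,0,0,-0.29],[0,0,0,0,0,0,-0.29],[0,0,0,0,0,0,-0.29],[0,0,0,0,0,0,-0.29]]]}}

```text
time: 2.02
eef_pos: [0.4709, -0.0485, 0.1811]
ee_rot: [[-0.989, 0.148, -0.0], [0.148, 0.989, 0.0], [0.0, 0.0, -1.0]]
ft_force: [-0.1, -0.2, -0.0]
opening: 0.0855
```

>>> {"api": "send_rows", "payload": {"increments": [[[0,0,0,0,0,0,-0.13],[0,0,0,0,0,0,-0.13],[0,0,0,0,0,0,-0.13]]]}}

```text
time: 2.4
eef_pos: [0.4709, -0.0486, 0.1812]
ee_rot: [[-0.968, -0.251, -0.0], [-0.251, 0.968, 0.0], [0.0, 0.0, -1.0]]
ft_force: [1.1, 0.5, -0.4]
opening: 0.0849
```

```bash
python3 plan.py .4726 -.0477 .042 -165.14
python3 - <<'E'
from m import *
f,K,R,t=cam("wrist"); np.savez("w1.npz",f=f,K=K,R=R,t=t); cv2.imwrite("pics/w1.png",cv2.cvtColor(f,4)); print(-R.T@t)
for roi in [(0,0,512,384)]:
    b=blob(f,"red",roi); print("red",b[0],b[1]); print(onz(K,R,t,b[0],.079,True))
E
```

```text
t 2.4 pos [ 0.4709 -0.0486  0.1812] yaw -165.45 tilt [-0.  0.] F [ 1.1  0.5 -0.4] open 0.0849 j [ -20.   14.   99.    0.   67. -125.]
shift [-0.0039  0.0007  0.2783] mm 139.2 turn [ 0.0001 -0.0001 -0.0017]
[ 0.39973979 -0.06764804  0.3241759 ]
red [255.67012448 188.53319502] [241, 169, 30, 40, 964]
[ 0.46586681 -0.04900748  0.079     ]
```

View pics/w1.png

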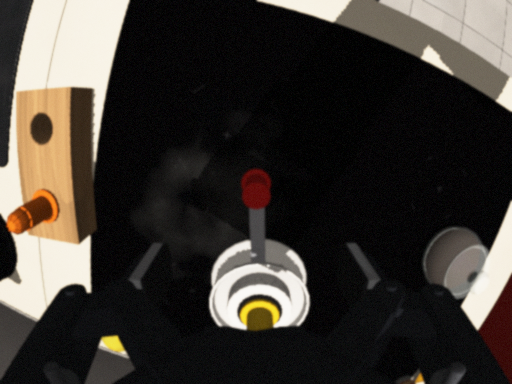

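Wrist view: the cap is at about (256,192), the wedge runs straight down the image to the yellow head at (260,315), and the rack is on the left. The alignment agrees with the top view.

>>> {"api": "send_rows", "payload": {"increments": [[[0,-0.002,0,0.278,0,0,-0.002],[0,-0.002,0,0.278,0,0,-0.002],[0,-0.002,0,0.278,0,0,-0.002],[1,-0.002,0,0.278,0,0,-0.002],[1,-0.002,0,0.278,0,0,-0.002]]], "force": 60}}

```text
time: 3.08
eef_pos: [0.4733, -0.0488, 0.0444]
ee_rot: [[-0.967, -0.257, 0.004], [-0.257, 0.967, -0.001], [-0.003, -0.002, -1.0]]
ft_force: [0.2, 0.2, -0.4]
opening: 0.0518
```

>>> {"api": "send_rows", "payload": {"increments": [[[1,0,0,0,0,0,0],[1,0,0,0,0,0,0],[1,0,0,0,0,0,0]]]}}

```text
time: 3.45
eef_pos: [0.4719, -0.047, 0.0437]
ee_rot: [[-0.966, -0.257, 0.0], [-0.257, 0.966, 0.002], [-0.001, 0.002, -1.0]]
ft_force: [-4.8, 11.0, 14.2]
opening: 0.0217
```

>>> {"api": "send_rows", "payload": {"increments": [[[1,-0.015,0.003,-0.003,0,0,0],[1,-0.03,0.003,-0.003,0,0,0],[1,-0.045,0.003,-0.003,0,0,0],[1,-0.06,0.003,-0.003,0,0,0],[1,-0.07,0.003,-0.003,0,0,0]]]}}

```text
time: 4.08
eef_pos: [0.5041, -0.0374, 0.0439]
ee_rot: [[-0.966, -0.257, -0.004], [-0.257, 0.966, 0.001], [0.004, 0.002, -1.0]]
ft_force: [-10.5, 0.8, 6.0]
opening: 0.0213
```

```bash
python3 plan.py .512 -.0365 .042 -165.14
```

```text
t 4.08 pos [ 0.5041 -0.0374  0.0439] yaw -165.09 tilt [-0.004  0.001] F [-10.5   0.8   6. ] open 0.0213 j [ -18.   29.  101.   -0.   50. -122.]
shift [-0.0157 -0.0024  0.0037] mm 8.1 turn [ 0.0006 -0.0012  0.0003]
```

>>> {"api": "send_rows", "payload": {"increments": [[[1,-0.008,0,0,0,0,0],[1,-0.014,0,0,0,0,0],[1,-0.018,0,0,0,0,0],[1,-0.018,0,0,0,0,0]]]}}

```text
time: 4.58
eef_pos: [0.512, -0.0351, 0.0439]
ee_rot: [[-0.966, -0.258, -0.006], [-0.258, 0.966, 0.001], [0.005, 0.003, -1.0]]
ft_force: [-12.6, 0.9, 8.0]
opening: 0.0216
```

>>> {"api": "send_rows", "payload": {"increments": [[[1,-0.004,0,0,0,0,0],[1,-0.008,0,0,0,0,0],[1,-0.008,0,0,0,0,0]]]}}

```text
time: 4.95
eef_pos: [0.5121, -0.0349, 0.0437]
ee_rot: [[-0.966, -0.259, -0.016], [-0.259, 0.966, 0.0], [0.015, 0.004, -1.0]]
ft_force: [-36.9, -8.2, 22.0]
opening: 0.0219
```

```bash
cat > chk.py <<'E'
from m import *
for n,r in(("scene",(255,165,290,215)),("top",(250,175,290,222))):
    f,K,R,t=cam(n); b=blob(f,"yel",r); d=np.load(n+"0.npz"); b0=blob(d["f"],"yel",r); print(n,b[0],b[1],"was",b0[0],b0[1])
E
python3 chk.py
```

```text
Traceback (most recent call last):
  File "chk.py", line 3, in <module>
    f,K,R,t=cam(n); b=blob(f,"yel",r); d=np.load(n+"0.npz"); b0=blob(d["f"],"yel",r); print(n,b[0],b[1],"was",b0[0],b0[1])
                                                                                              ~^^^
TypeError: 'NoneType' object is not subscriptable
```

>>> {"api": "send_rows", "payload": {"increments": [[[1,0.012,0,0,0,0,0],[1,0.024,0,0,0,0,0],[1,0.04,0,0,0,0,0],[1,0.056,0,0,0,0,0],[1,0.072,0,0,0,0,0]]]}}

```text
time: 5.62
eef_pos: [0.483, -0.0436, 0.0441]
ee_rot: [[-0.966, -0.257, 0.001], [-0.257, 0.966, 0.0], [-0.001, 0.0, -1.0]]
ft_force: [1.2, 4.2, -0.3]
opening: 0.0216
```

>>> {"api": "send_rows", "payload": {"increments": [[[1,0.012,0,0,0,0,0],[1,0.022,0,0,0,0,0],[1,0.028,0,0,0,0,0],[1,0.028,0,0,0,0,0]]]}}

```text
time: 6.12
eef_pos: [0.4716, -0.0471, 0.0442]
ee_rot: [[-0.967, -0.256, 0.006], [-0.256, 0.967, 0.0], [-0.005, -0.001, -1.0]]
ft_force: [12.9, 11.2, -5.5]
opening: 0.0218
```

>>> {"api": "send_rows", "payload": {"increments": [[[0,-0.003,0,0,0,0,0],[0,-0.003,0,0,0,0,0],[0,-0.003,0,-0.12,0,0,0],[0,-0.003,0,-0.24,0,0,0],[0,-0.003,0,-0.29,0,0,0]]]}}

```text
time: 6.75
eef_pos: [0.4718, -0.0477, 0.1921]
ee_rot: [[-0.966, -0.257, 0.004], [-0.257, 0.966, -0.002], [-0.004, -0.003, -1.0]]
ft_force: [-0.6, -0.5, -0.6]
opening: 0.0854
```

```bash
python3 plan.py .6022 -.0128 .19 -165.14
python3 - <<'E'
from m import *
f,K,R,t=cam("wrist"); cv2.imwrite("pics/w2.png",cv2.cvtColor(f,4)); b=blob(f,"red",(200,120,310,260)); print(b[0],b[1])
g,K2,R2,t2=cam("top"); np.savez("top2.npz",f=g,K=K2,R=R2,t=t2)
g,K2,R2,t2=cam("scene"); cv2.imwrite("pics/s2.png",cv2.cvtColor(g,4))
y=blob(f,"yel",(200,260,310,384)); print("yel",y[0],y[1])
for z in(.075,.085,.09):print(proj.__name__,z,onz(K,R,t,y[0],z,True))
E
```

```text
t 6.75 pos [ 0.4718 -0.0477  0.1921] yaw -165.11 tilt [ 0.004 -0.002] F [-0.6 -0.5 -0.6] open 0.0854 j [ -20.   13.   98.   -0.   68. -125.]
shift [-0.27    0.0005  0.0052] mm 135.0 turn [-0.0011  0.0012  0.0002]
[255.41289593 183.28733032] [242, 165, 28, 38, 884]
yel [258.16386182 311.02834367] [239, 293, 40, 38, 1129]
proj 0.075 [ 0.6060002  -0.00832786  0.075     ]
proj 0.085 [ 0.59807349 -0.01058103  0.085     ]
proj 0.09 [ 0.59411014 -0.01170761  0.09      ]
```

View pics/w2.png

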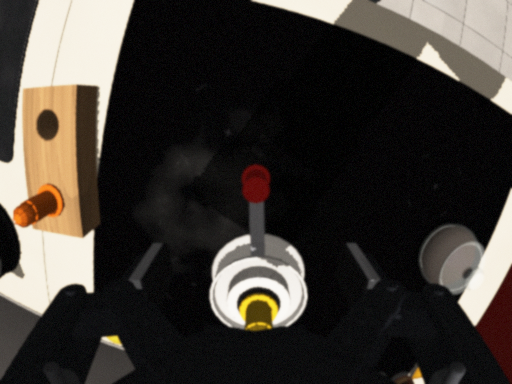

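Wrist view: the knob is at (256,183), fully out. The yellow collar at (258,300) now stands visibly clear of the rim.

>>> {"api": "send_rows", "payload": {"increments": [[[0,-0.27,0,0,-0.001,0.001,0],[0,-0.27,0,0,-0.001,0.001,0],[0,-0.27,0,0,-0.001,0.001,0],[0,-0.27,0,0,-0.001,0.001,0]]]}}

```text
time: 7.4
eef_pos: [0.6008, -0.0123, 0.187]
ee_rot: [[-0.966, -0.257, -0.007], [-0.257, 0.966, 0.003], [0.006, 0.004, -1.0]]
ft_force: [0.0, -0.0, 0.5]
opening: 0.0854
```

```bash
python3 plan.py .6022 -.0128 .093 -165.14
python3 - <<'E'
from m import *
f,K,R,t=cam("wrist"); y=blob(f,"yel",(150,150,400,384)); print(y[0],y[1]); cv2.imwrite("pics/w3.png",cv2.cvtColor(f,4))
E
```

```text
t 7.4 pos [ 0.6008 -0.0123  0.187 ] yaw -165.08 tilt [-0.007  0.003] F [ 0.  -0.   0.5] open 0.0854 j [ -12.   30.   75.    0.   75. -117.]
shift [-0.0035 -0.0024  0.1879] mm 94.0 turn [ 0.0014 -0.0019  0.0003]
[257.17991632 193.73012552] [234, 168, 47, 53, 1912]
```

View pics/w3.png

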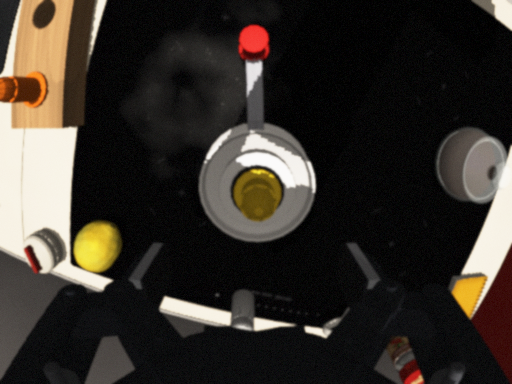

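The wrist view from above shows the yellow reamer upright in the socket at (257,195), midway between the fingertips. The lemon and pepper are well clear.

>>> {"api": "send_rows", "payload": {"increments": [[[0,-0.002,0.001,0.1,0.001,-0.002,0],[0,-0.002,0.001,0.188,0.001,-0.002,0],[0,-0.002,0.001,0.188,0.001,-0.002,0],[0.5,-0.002,0.001,0.188,0.001,-0.002,0],[0.5,-0.002,0.001,0.188,0.001,-0.002,0]]], "force": 30}}

```text
time: 8.07
eef_pos: [0.6028, -0.0117, 0.097]
ee_rot: [[-0.966, -0.257, 0.006], [-0.257, 0.966, 0.0], [-0.006, -0.002, -1.0]]
ft_force: [0.7, 0.4, 0.0]
opening: 0.0513
```

>>> {"api": "send_rows", "payload": {"increments": [[[1,0,0,0,0,0,0],[1,0,0,0,0,0,0],[1,0,0,0,0,0,0]]]}}

```text
time: 8.45
eef_pos: [0.6022, -0.0113, 0.0953]
ee_rot: [[-0.966, -0.257, 0.004], [-0.257, 0.966, 0.001], [-0.004, -0.0, -1.0]]
ft_force: [-0.1, 0.6, 3.1]
opening: 0.0272
```

>>> {"api": "send_rows", "payload": {"increments": [[[1,0,0,-0.02,0,0,0],[1,0,0,-0.06,0,0,0],[1,0,0,-0.12,0,0,0],[1,0,0,-0.21,0,0,0],[1,0,0,-0.21,0,0,0]]]}}

```text
time: 9.07
eef_pos: [0.603, -0.0118, 0.2037]
ee_rot: [[-0.966, -0.257, 0.01], [-0.257, 0.966, -0.001], [-0.009, -0.003, -1.0]]
ft_force: [-0.7, 0.3, -1.9]
opening: 0.0272
```

```bash
python3 plan.py .4675 -.2991 .20 -165.14
python3 - <<'E'
from m import *
f,K,R,t=cam("wrist"); np.savez("w4.npz",f=f,K=K,R=R,t=t)
g,K2,R2,t2=cam("top"); m=blob(f,"wood",(0,0,200,384)); print(m[1])
o=np.hstack([f,g])[:, :]; o=cv2.resize(o,(800,300)); cv2.imwrite("pics/w4.png",cv2.cvtColor(o,4))
E
```

```text
t 9.07 pos [ 0.603  -0.0118  0.2037] yaw -165.1 tilt [ 0.01  -0.001] F [-0.7  0.3 -1.9] open 0.0272 j [ -12.   29.   74.    0.   76. -117.]
shift [ 0.4096 -0.4855  0.0053] mm 317.6 turn [-0.0011  0.0029  0.0002]
[2, 0, 80, 124, 5121]
```

View pics/w4.png

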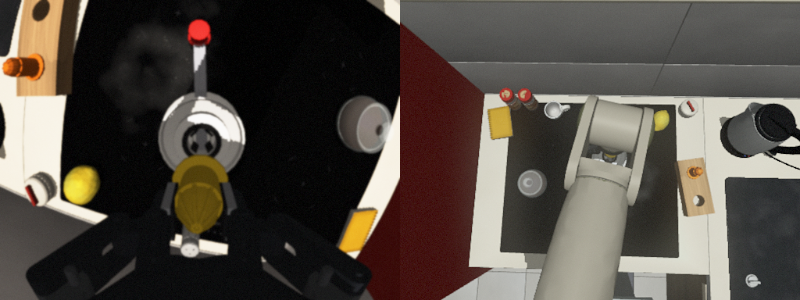

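The yellow reamer is held upright between the pads and the socket is empty (mouth at about (260,183) in the full wrist image). Nothing else has moved.

>>> {"api": "send_rows", "payload": {"increments": [[[1,0.41,-0.485,0,-0.001,0.003,0],[1,0.41,-0.485,0,-0.001,0.003,0],[1,0.41,-0.485,0,-0.001,0.003,0],[1,0.41,-0.485,0,-0.001,0.003,0],[1,0.41,-0.485,0,-0.001,0.003,0]]]}}

```text
time: 9.8
eef_pos: [0.4665, -0.2952, 0.1978]
ee_rot: [[-0.966, -0.257, -0.009], [-0.257, 0.966, 0.003], [0.008, 0.005, -1.0]]
ft_force: [1.4, -0.1, -0.5]
opening: 0.0269
```

>>> {"api": "send_rows", "payload": {"increments": [[[1,0.01,-0.012,0,0,0,0],[1,0.01,-0.012,0,0,0,0]]]}}

```text
time: 10.05
eef_pos: [0.4645, -0.3007, 0.1982]
ee_rot: [[-0.967, -0.256, -0.008], [-0.256, 0.967, 0.003], [0.007, 0.005, -1.0]]
ft_force: [-0.1, 0.1, -0.8]
opening: 0.0268
```

```bash
python3 plan.py .4675 -.2991 .10 -165.14
python3 - <<'E'
from m import *
# socket centre from w4 : dark hole/white rim
d=np.load("w4.npz"); f,K,R,t=d["f"],d["K"],d["R"],d["t"]
w=((f.max(2)>150)).astype(np.uint8); w[:, :190]=0; w[:,330:]=0; w[:105]=0; w[225:]=0
print("crop saved")
g,K2,R2,t2=cam("wrist"); np.savez("w5.npz",f=g,K=K2,R=R2,t=t2)
a=cv2.resize(f[100:240,180:340],(400,350)); b=cv2.resize(g,(400,300)); o=np.zeros((350,800,3),np.uint8); o[:,:400]=a; o[:300,400:]=b
cv2.imwrite("pics/w5.png",cv2.cvtColor(o,4))
E
```

```text
t 10.05 pos [ 0.4645 -0.3007  0.1982] yaw -165.15 tilt [-0.008  0.003] F [-0.1  0.1 -0.8] open 0.0268 j [ -45.   23.   83.   -0.   74. -150.]
shift [-0.0081  0.0006  0.1963] mm 98.2 turn [ 0.0016 -0.0023 -0.    ]
crop saved
```

View pics/w5.png

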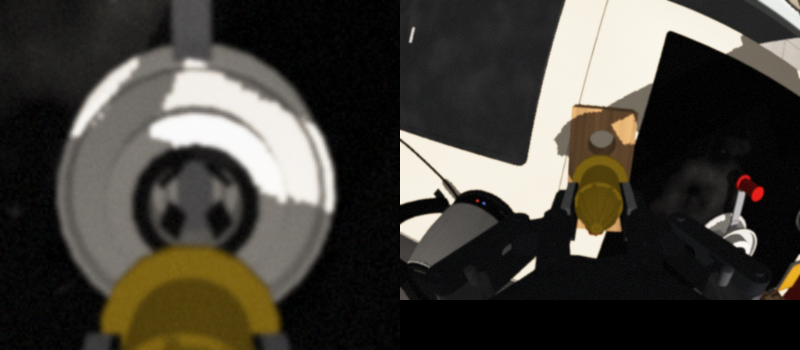

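Run:
```python
from m import *
d=np.load("w4.npz"); K,R,t=d["K"],d["R"],d["t"]
for uv in((258,182),(258,178)): print("socket",np.round(onz(K,R,t,uv,.072,True),4))
d=np.load("w5.npz"); f,K,R,t=d["f"],d["K"],d["R"],d["t"]
print("hole a",np.round(onz(K,R,t,(257,177),.048,True),4), np.round(onz(K,R,t,(257.5,178.5),.048,True),4))
d=np.load("top0.npz"); K,R,t=d["K"],d["R"],d["t"]
for uv,z in (((411,180),.0),((440,205),0.02),((480,158),.22),((455,165),.1)): print("kettle",np.round(onz(K,R,t,uv,z),3))
# dark hole ellipse in w5
g=cv2.cvtColor(f,cv2.COLOR_RGB2HSV); 
a=cv2.resize(f[130:250,200:320],(480,480),interpolation=cv2.INTER_CUBIC); cv2.imwrite("pics/w5b.png",cv2.cvtColor(a,4))
```

```text
socket [ 0.6004 -0.0097  0.072 ]
socket [ 0.5966 -0.0107  0.072 ]
hole a [ 0.4591 -0.2989  0.048 ] [ 0.4605 -0.298   0.048 ]
kettle [ 0.674 -0.399  0.   ]
kettle [ 0.604 -0.462  0.02 ]
kettle [ 0.678 -0.452  0.22 ]
kettle [ 0.692 -0.464  0.1  ]
```

View pics/w5b.png

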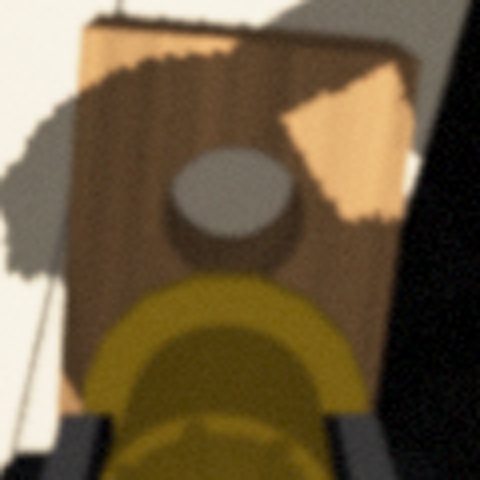

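In this crop the hole's mouth is centred at about (234,213), which is (258.5,183.3) in the full image, giving (0.466,-0.298). That is within 2 mm of the top-view value.

>>> {"api": "send_rows", "payload": {"increments": [[[1,-0.006,0.003,0.08,0.0016,-0.0023,0],[1,-0.006,0.003,0.16,0.0016,-0.0023,0],[1,-0.006,0.003,0.22,0.0016,-0.0023,0],[1,-0.006,0.003,0.25,0.0016,-0.0023,0],[1,-0.006,0.003,0.25,0.0016,-0.0023,0]]]}}

```text
time: 10.72
eef_pos: [0.4667, -0.2977, 0.0738]
ee_rot: [[-0.966, -0.258, 0.001], [-0.258, 0.966, -0.001], [-0.0, -0.001, -1.0]]
ft_force: [0.1, -0.2, 0.0]
opening: 0.027
```

```bash
python3 plan.py .467 -.2985 .064 -165.14
```

```text
t 10.72 pos [ 0.4667 -0.2977  0.0738] yaw -165.03 tilt [ 0.001 -0.001] F [ 0.1 -0.2  0. ] open 0.027 j [ -45.   31.   91.   -0.   57. -150.]
shift [-0.0002 -0.0016  0.0196] mm 9.8 turn [-0.0002  0.0001  0.0006]
```

>>> {"api": "send_rows", "payload": {"increments": [[[1,0,-0.001,0.008,0,0,0],[1,0,-0.001,0.016,0,0,0],[1,0,-0.001,0.02,0,0,0],[1,0,-0.001,0.02,0,0,0]]]}}

```text
time: 11.22
eef_pos: [0.4684, -0.2988, 0.0674]
ee_rot: [[-0.966, -0.257, 0.006], [-0.257, 0.966, -0.003], [-0.005, -0.004, -1.0]]
ft_force: [1.4, 9.3, 21.0]
opening: 0.0269
```

>>> {"api": "send_rows", "payload": {"increments": [[[1,0,0,-0.01,0,0,0],[1,0,0.006,-0.01,0,0,0],[1,0,0.006,-0.004,0,0,0],[1,0,0.006,0,0,0,0],[1,0,0.006,0,0,0,0]]]}}

```text
time: 11.85
eef_pos: [0.4674, -0.2968, 0.0663]
ee_rot: [[-0.966, -0.257, 0.006], [-0.257, 0.966, -0.004], [-0.004, -0.005, -1.0]]
ft_force: [3.2, 5.3, 17.3]
opening: 0.0273
```

>>> {"api": "send_rows", "payload": {"increments": [[[1,0,0,-0.01,0,0,0],[1,-0.003,0.005,-0.01,0,0,0],[1,-0.003,0.005,-0.004,0,0,0],[1,-0.003,0.005,0,0,0,0],[1,-0.003,0.005,0,0,0,0]]]}}

```text
time: 12.48
eef_pos: [0.4677, -0.2937, 0.0656]
ee_rot: [[-0.966, -0.257, 0.004], [-0.257, 0.966, -0.003], [-0.003, -0.004, -1.0]]
ft_force: [3.4, 4.0, 14.0]
opening: 0.0273
```

Run:
```python
from m import *
f,K,R,t=cam("wrist"); g,_,_,_=cam("scene")
a=cv2.resize(f[130:290,170:340],(425,400),interpolation=cv2.INTER_CUBIC); b=cv2.resize(g[140:240,320:420],(375,375),interpolation=cv2.INTER_CUBIC)
o=np.zeros((400,800,3),np.uint8); o[:,:425]=a; o[:375,425:]=b; cv2.imwrite("pics/w6.png",cv2.cvtColor(o,4))
```

View pics/w6.png

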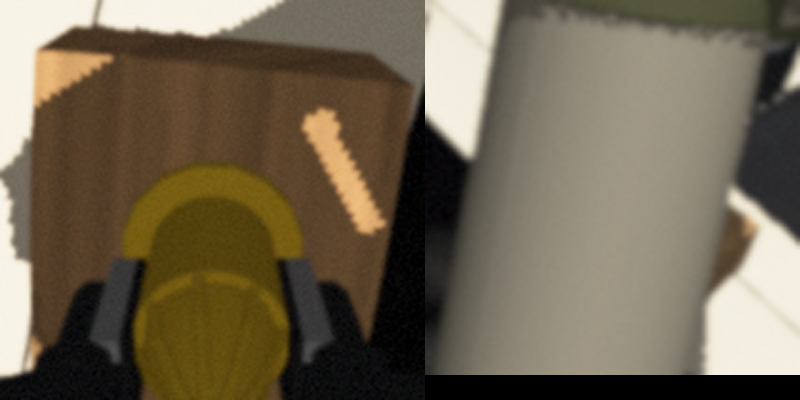

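The yellow collar covers the hole and sits midway across the rack (col 213 of about 212). The scene camera is blocked by the arm. I'll unload and release.

>>> {"api": "send_rows", "payload": {"increments": [[[1,0,-0.001,-0.003,0,0,0],[1,0,-0.001,-0.003,0,0,0],[0.5,0,-0.001,-0.003,0,0,0],[0.5,0,-0.001,-0.003,0,0,0],[0.5,0,-0.001,-0.003,0,0,0]]]}}

```text
time: 13.2
eef_pos: [0.4665, -0.2939, 0.0653]
ee_rot: [[-0.966, -0.257, 0.001], [-0.257, 0.966, -0.001], [-0.0, -0.001, -1.0]]
ft_force: [-0.1, -0.1, -0.2]
opening: 0.0428
```

>>> {"api": "send_rows", "payload": {"increments": [[[0.5,0,0,-0.03,0,0,0],[0.5,0,0,-0.1,0,0,0],[0.5,0,0,-0.2,0,0,0],[0.5,0,0,-0.24,0,0,0],[0.5,0,0,-0.24,0,0,0]]]}}

```text
time: 13.82
eef_pos: [0.4671, -0.2941, 0.1877]
ee_rot: [[-0.966, -0.257, 0.004], [-0.257, 0.966, -0.004], [-0.003, -0.005, -1.0]]
ft_force: [0.0, -0.2, -0.9]
opening: 0.0429
```

```bash
python3 plan.py .5565 -.2855 .19 -165.14
python3 - <<'E'
from m import *
f,K,R,t=cam("wrist"); np.savez("w7.npz",f=f,K=K,R=R,t=t); g,_,_,_=cam("top"); 
o=np.zeros((384,800,3),np.uint8); o[:,:512]=f; o[:288,512:]=cv2.resize(g[180:300,320:440],(288,288),interpolation=cv2.INTER_CUBIC); cv2.imwrite("pics/w7.png",cv2.cvtColor(o,4))
E
```

```text
t 13.82 pos [ 0.4671 -0.2941  0.1877] yaw -165.09 tilt [ 0.004 -0.004] F [ 0.  -0.2 -0.9] open 0.0429 j [ -44.   23.   85.   -0.   71. -149.]
shift [-0.1773 -0.0294 -0.0039] mm 89.9 turn [-0.0017  0.0009  0.0003]
```

View pics/w7.png

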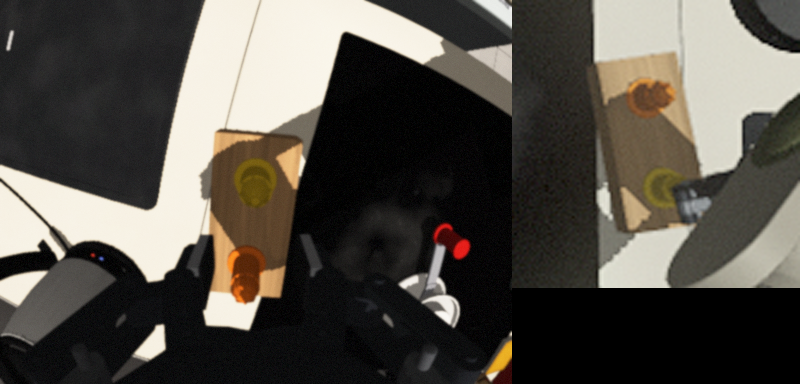

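The yellow reamer stands upright in hole a (collar about (255,183) in the wrist image) and the orange one is at (246,262). Next is the orange reamer.

>>> {"api": "send_rows", "payload": {"increments": [[[0.3,-0.177,-0.029,0,-0.002,0.001,0],[0.3,-0.177,-0.029,0,-0.002,0.001,0],[0.3,-0.177,-0.029,0,-0.002,0.001,0]]]}}

```text
time: 14.3
eef_pos: [0.5565, -0.2842, 0.1837]
ee_rot: [[-0.966, -0.259, -0.006], [-0.259, 0.966, 0.005], [0.004, 0.007, -1.0]]
ft_force: [-0.3, 0.1, 0.0]
opening: 0.0597
```

```bash
python3 plan.py .5565 -.2855 .06 -165.14
python3 - <<'E'
from m import *
f,K,R,t=cam("wrist"); d=np.load("w7.npz")
o=np.zeros((384,800,3),np.uint8); o[:,:512]=f; cv2.imwrite("pics/w8.png",cv2.cvtColor(o[:,:520],4))
b=blob(f,"ora",(180,100,340,300)); print(b[0],b[1])
print(onz(d["K"],d["R"],d["t"],(255.5,182),.054,True))
cs=max(cv2.findContours(b[2],0,1)[0],key=cv2.contourArea); print(cv2.fitEllipse(cs), onz(K,R,t,(b[1][0]+b[1][2]/2,b[1][1]+b[1][2]/2),.054,True))
E
```

```text
t 14.3 pos [ 0.5565 -0.2842  0.1837] yaw -165.0 tilt [-0.006  0.005] F [-0.3  0.1  0. ] open 0.0597 j [ -38.   33.   71.    0.   77. -143.]
shift [-0.0003 -0.0043  0.2473] mm 123.7 turn [ 0.0021 -0.0013  0.0008]
[257.75885104 189.44154977] [236, 163, 44, 54, 1497]
[ 0.46488346 -0.29460914  0.054     ]
((257.67449951171875, 188.01177978515625), (40.14550018310547, 52.17863845825195), 173.5797119140625) [ 0.55428908 -0.28055819  0.054     ]
```

View pics/w8.png

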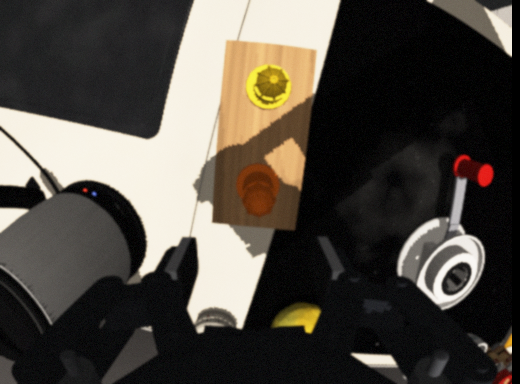

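Wrist view: the orange stem is at col 258, against a fingertip midpoint of about 257.5, and the yellow reamer hangs in hole a at (269,86). The gripper is lined up, so I'll descend.

>>> {"api": "send_rows", "payload": {"increments": [[[0.3,0,-0.001,0.1,0.002,-0.001,0],[0.3,0,-0.001,0.2,0.002,-0.001,0],[0.3,0,-0.001,0.247,0.002,-0.001,0],[0.3,0,-0.001,0.247,0.002,-0.001,0],[0.7,0,-0.001,0.247,0.002,-0.001,0]]], "force": 40}}

```text
time: 14.98
eef_pos: [0.5556, -0.2856, 0.0636]
ee_rot: [[-0.966, -0.257, 0.003], [-0.257, 0.966, -0.003], [-0.002, -0.003, -1.0]]
ft_force: [0.7, 0.3, 0.2]
opening: 0.0429
```

>>> {"api": "send_rows", "payload": {"increments": [[[1,0,0,0,0,0,0],[1,0,0,0,0,0,0],[1,0,0,0,0,0,0]]]}}

```text
time: 15.35
eef_pos: [0.5557, -0.2844, 0.064]
ee_rot: [[-0.966, -0.257, 0.002], [-0.257, 0.966, -0.001], [-0.002, -0.001, -1.0]]
ft_force: [-3.2, 5.8, 6.5]
opening: 0.027
```

>>> {"api": "send_rows", "payload": {"increments": [[[1,0,0,-0.03,0,0,0],[1,0,0,-0.1,0,0,0],[1,0,0,-0.2,0,0,0],[1,0,0,-0.24,0,0,0],[1,0,0,-0.24,0,0,0]]]}}

```text
time: 15.98
eef_pos: [0.556, -0.2854, 0.1849]
ee_rot: [[-0.966, -0.257, 0.005], [-0.257, 0.966, -0.005], [-0.004, -0.006, -1.0]]
ft_force: [0.2, 0.2, -1.2]
opening: 0.0272
```

```bash
python3 plan.py .6021 -.0115 .18 -165.14
```

```text
t 15.97 pos [ 0.556  -0.2854  0.1849] yaw -165.1 tilt [ 0.005 -0.005] F [ 0.2  0.2 -1.2] open 0.0272 j [ -38.   32.   71.   -0.   76. -143.]
shift [-0.23    0.5057  0.0077] mm 277.8 turn [-0.0018  0.0012  0.0002]
```

>>> {"api": "send_rows", "payload": {"increments": [[[1,-0.23,0.506,0,-0.002,0.001,0],[1,-0.23,0.506,0,-0.002,0.001,0],[1,-0.23,0.506,0,-0.002,0.001,0],[1,-0.23,0.506,0,-0.002,0.001,0],[1,-0.23,0.506,0,-0.002,0.001,0]]]}}

```text
time: 16.6
eef_pos: [0.6011, -0.0076, 0.1809]
ee_rot: [[-0.966, -0.26, -0.005], [-0.26, 0.966, 0.004], [0.004, 0.005, -1.0]]
ft_force: [-0.6, -0.6, -1.0]
opening: 0.0272
```

>>> {"api": "send_rows", "payload": {"increments": [[[1,0,0,0,0,0,0],[1,0,0,0,0,0,0],[1,0,0,0,0,0,0]]]}}

```text
time: 16.98
eef_pos: [0.6013, -0.0119, 0.1816]
ee_rot: [[-0.967, -0.256, -0.004], [-0.256, 0.967, 0.004], [0.003, 0.004, -1.0]]
ft_force: [-0.0, -0.1, -1.5]
opening: 0.0268
```

```bash
python3 plan.py .6021 -.0115 .11 -165.14
python3 - <<'E'
from m import *
f,K,R,t=cam("wrist"); cv2.imwrite("pics/w9.png",cv2.cvtColor(cv2.resize(f[100:260,170:350],(720,590)),4))
E
```

```text
t 16.98 pos [ 0.6013 -0.0119  0.1816] yaw -165.19 tilt [-0.004  0.004] F [-0.  -0.1 -1.5] open 0.0268 j [ -12.   30.   76.    0.   75. -117.]
shift [-0.0021 -0.0002  0.1432] mm 71.6 turn [ 0.0014 -0.0008 -0.0003]
```

View pics/w9.png

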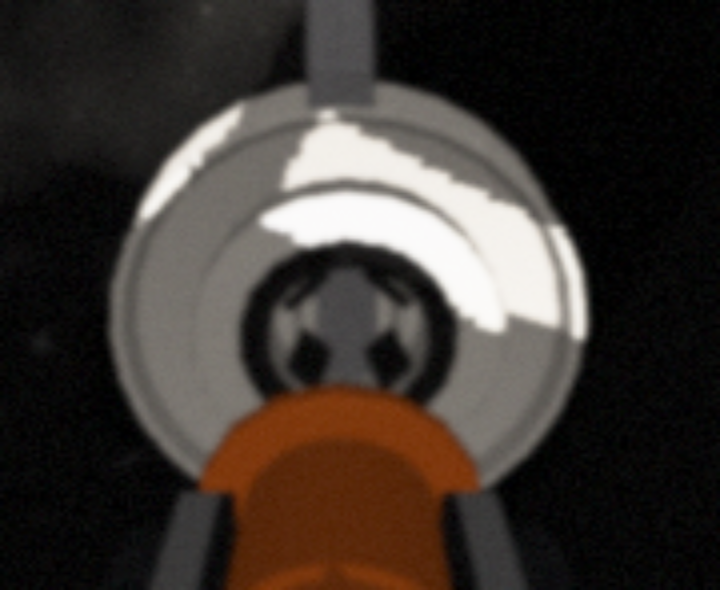

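The orange reamer is held upright over the socket. The ring is centred at about (348,335) in the crop and the reamer axis at col 340, roughly 2 mm apart laterally. The earlier grip on the yellow reamer indicates the present line, so I'll go down and let the side forces decide.

>>> {"api": "send_rows", "payload": {"increments": [[[1,-0.002,0.001,0.06,0.001,-0.001,0],[1,-0.002,0.001,0.1,0.001,-0.001,0],[1,-0.002,0.001,0.13,0.001,-0.001,0],[1,-0.002,0.001,0.143,0.001,-0.001,0],[1,-0.002,0.001,0.143,0.001,-0.001,0]]]}}

```text
time: 17.65
eef_pos: [0.6022, -0.0099, 0.1105]
ee_rot: [[-0.966, -0.257, 0.001], [-0.257, 0.966, 0.001], [-0.001, 0.001, -1.0]]
ft_force: [0.1, -0.6, -1.1]
opening: 0.0269
```

>>> {"api": "send_rows", "payload": {"increments": [[[1,0,0,0.006,0,0,0],[1,0,0,0.012,0,0,0],[1,0,0,0.012,0,0,0],[1,0,0,0.012,0,0,0]]]}}

```text
time: 18.15
eef_pos: [0.6022, -0.0097, 0.1045]
ee_rot: [[-0.966, -0.257, 0.001], [-0.257, 0.966, 0.001], [-0.001, 0.001, -1.0]]
ft_force: [0.5, -0.3, -1.0]
opening: 0.0271
```

>>> {"api": "send_rows", "payload": {"increments": [[[1,0,0,0.006,0,0,0],[1,0,0,0.012,0,0,0],[1,0,0,0.012,0,0,0],[1,0,0,0.012,0,0,0]]]}}

```text
time: 18.65
eef_pos: [0.6021, -0.0097, 0.0984]
ee_rot: [[-0.966, -0.257, 0.001], [-0.257, 0.966, 0.001], [-0.001, 0.001, -1.0]]
ft_force: [-0.1, 0.9, -1.7]
opening: 0.0269
```

>>> {"api": "send_rows", "payload": {"increments": [[[1,0,0,0.002,0,0,0.05],[1,0,0,0.0035,0,0,0.1],[1,0,0,0.005,0,0,0.15],[1,0,0,0.005,0,0,0.17]]]}}

```text
time: 19.15
eef_pos: [0.6021, -0.0095, 0.096]
ee_rot: [[-0.962, 0.274, 0.001], [0.274, 0.962, 0.002], [-0.0, 0.002, -1.0]]
ft_force: [-0.0, 1.5, -0.6]
opening: 0.0266
```

>>> {"api": "send_rows", "payload": {"increments": [[[1,0,0,0.0006,0,0,0.055],[1,0,0,0.0012,0,0,0.11],[1,0,0,0.0018,0,0,0.165],[1,0,0,0.0024,0,0,0.22],[1,0,0,0.003,0,0,0.275]]]}}

```text
time: 19.77
eef_pos: [0.602, -0.0095, 0.0945]
ee_rot: [[-0.414, 0.91, 0.0], [0.91, 0.414, 0.002], [0.001, 0.001, -1.0]]
ft_force: [0.0, 1.7, -0.6]
opening: 0.0268
```

>>> {"api": "send_rows", "payload": {"increments": [[[1,0,0,0.0006,0,0,0.055],[1,0,0,0.0012,0,0,0.11],[1,0,0,0.0018,0,0,0.165],[1,0,0,0.0024,0,0,0.22],[1,0,0,0.003,0,0,0.275]]]}}

```text
time: 20.4
eef_pos: [0.602, -0.0093, 0.0931]
ee_rot: [[0.423, 0.906, 0.0], [0.906, -0.423, 0.002], [0.002, -0.001, -1.0]]
ft_force: [-0.4, 2.6, 0.6]
opening: 0.027
```

>>> {"api": "send_rows", "payload": {"increments": [[[1,0.0005,-0.0002,0.0006,0,0,0.055],[1,0.0005,-0.0002,0.0012,0,0,0.11],[1,0.0005,-0.0002,0.0018,0,0,0.165],[1,0.0005,-0.0002,0.0024,0,0,0.22],[1,0.0005,-0.0002,0.003,0,0,0.275]]]}}

```text
time: 21.02
eef_pos: [0.6021, -0.009, 0.0916]
ee_rot: [[0.964, 0.267, 0.001], [0.267, -0.964, 0.002], [0.001, -0.002, -1.0]]
ft_force: [-0.6, 1.5, 0.3]
opening: 0.0268
```

```bash
python3 plan.py .602 -.009 .09 0
```

```text
t 21.02 pos [ 0.6021 -0.009   0.0916] yaw 15.48 tilt [0.001 0.002] F [-0.6  1.5  0.3] open 0.0268 j [-12.  35.  81.   0.  63.  62.]
shift [-0.0003  0.      0.0033] mm 1.6 turn [-0.0007 -0.0003  0.086 ]
```

>>> {"api": "send_rows", "payload": {"increments": [[[1,0,-0.0003,0.0006,0,0,0.055],[1,0,-0.0003,0.0012,0,0,0.11],[1,0,-0.0003,0.0018,0,0,0.165],[1,0,-0.0003,0.0024,0,0,0.22],[1,0,-0.0003,0.003,0,0,0.275]]]}}

```text
time: 21.65
eef_pos: [0.6023, -0.009, 0.0903]
ee_rot: [[0.829, -0.559, 0.001], [-0.559, -0.829, 0.002], [0.0, -0.002, -1.0]]
ft_force: [-0.0, 0.8, 1.2]
opening: 0.0268
```

>>> {"api": "send_rows", "payload": {"increments": [[[1,0,0,0,0,0,-0.055],[1,0,0,0.0005,0,0,-0.11],[1,0,0,0.001,0,0,-0.165],[1,0,0,0.0016,0,0,-0.22],[1,0,0,0.0022,0,0,-0.275]]]}}

```text
time: 22.28
eef_pos: [0.602, -0.009, 0.0891]
ee_rot: [[0.961, 0.278, 0.0], [0.278, -0.961, 0.002], [0.001, -0.002, -1.0]]
ft_force: [-0.1, -0.1, 1.8]
opening: 0.0269
```

>>> {"api": "send_rows", "payload": {"increments": [[[1,0,0,0.0005,0,0,-0.055],[1,0,0,0.001,0,0,-0.11],[1,0,0,0.0015,0,0,-0.165],[1,0,0,0.002,0,0,-0.22],[1,0,0,0.0024,0,0,-0.275]]]}}

```text
time: 22.9
eef_pos: [0.6019, -0.0091, 0.0878]
ee_rot: [[0.413, 0.911, 0.0], [0.911, -0.413, 0.002], [0.002, -0.001, -1.0]]
ft_force: [-1.5, 0.6, -0.3]
opening: 0.0268
```

>>> {"api": "send_rows", "payload": {"increments": [[[1,0,0,0.0004,0,0,-0.055],[1,0,0,0.0008,0,0,-0.11],[1,0,0,0.0012,0,0,-0.165],[1,0,0,0.0016,0,0,-0.22],[1,0,0,0.002,0,0,-0.275]]]}}

```text
time: 23.52
eef_pos: [0.6018, -0.0093, 0.0869]
ee_rot: [[-0.425, 0.905, -0.0], [0.905, 0.425, 0.001], [0.001, 0.001, -1.0]]
ft_force: [-2.4, -1.1, 0.9]
opening: 0.0267
```

>>> {"api": "send_rows", "payload": {"increments": [[[1,0,-0.0003,0.0004,0,0,-0.055],[1,0,-0.0003,0.0008,0,0,-0.11],[1,0,-0.0003,0.0012,0,0,-0.165],[1,0,-0.0003,0.0016,0,0,-0.22],[1,0,-0.0003,0.002,0,0,-0.275]]]}}

```text
time: 24.15
eef_pos: [0.602, -0.0094, 0.0863]
ee_rot: [[-0.964, 0.265, 0.001], [0.265, 0.964, 0.001], [-0.001, 0.001, -1.0]]
ft_force: [-3.0, -0.5, 4.7]
opening: 0.0269
```

>>> {"api": "send_rows", "payload": {"increments": [[[1,0,0,0.0003,0,0,-0.055],[1,0,0,0.0006,0,0,-0.11],[1,0,0,0.0009,0,0,-0.165],[1,0,0,0.0009,0,0,-0.22]]]}}

```text
time: 24.65
eef_pos: [0.6022, -0.0097, 0.0862]
ee_rot: [[-0.912, -0.41, 0.002], [-0.41, 0.912, 0.001], [-0.002, 0.0, -1.0]]
ft_force: [-2.8, -2.2, 5.2]
opening: 0.0266
```

>>> {"api": "send_rows", "payload": {"increments": [[[1,0,0,0,0,0,0.055],[1,0,0,0.0003,0,0,0.11],[1,0,0,0.0006,0,0,0.165],[1,0,0,0.0009,0,0,0.22],[1,0,0,0.0009,0,0,0.275]]]}}

```text
time: 25.28
eef_pos: [0.6024, -0.0093, 0.0861]
ee_rot: [[-0.9, 0.437, 0.002], [0.437, 0.9, 0.001], [-0.002, 0.002, -1.0]]
ft_force: [-2.8, 2.6, 8.1]
opening: 0.0272
```

>>> {"api": "send_rows", "payload": {"increments": [[[1,0,0,-0.001,0,0,0],[0.5,0,0,-0.001,0,0,0],[0.5,0,0,-0.001,0,0,0],[0.5,0,0,-0.001,0,0,0]]]}}

```text
time: 25.78
eef_pos: [0.602, -0.0093, 0.0851]
ee_rot: [[-0.902, 0.432, 0.001], [0.432, 0.902, 0.001], [0.0, 0.002, -1.0]]
ft_force: [-0.1, 0.9, 0.3]
opening: 0.0427
```

>>> {"api": "send_rows", "payload": {"increments": [[[0.4,0,0,-0.03,0,0,0],[0.4,0,0,-0.1,0,0,0],[0.4,0,0,-0.2,0,0,0],[0.4,0,0,-0.3,0,0,0],[0.4,0,0,-0.3,0,0,0]]]}}

```text
time: 26.4
eef_pos: [0.6032, -0.0098, 0.2405]
ee_rot: [[-0.902, 0.432, 0.009], [0.432, 0.902, -0.0], [-0.009, 0.004, -1.0]]
ft_force: [1.1, -0.1, 0.2]
opening: 0.0509
```

>>> {"api": "send_rows", "payload": {"increments": [[[0.4,0.15,-0.84,0,0,0,0],[0.4,0.15,-0.84,0,0,0,0],[0.4,0.15,-0.84,0,0,0,0],[0.4,0.15,-0.84,0,0,0,0],[0.4,0.15,-0.84,0,0,0,0]]]}}

```text
time: 27.02
eef_pos: [0.4178, -0.2645, 0.2347]
ee_rot: [[-0.902, 0.432, 0.0], [0.432, 0.902, 0.002], [0.0, 0.002, -1.0]]
ft_force: [1.8, -0.3, -0.1]
opening: 0.0514
```

>>> {"api": "send_rows", "payload": {"increments": [[[0.4,0.04,-0.24,0,0,0,0],[0.4,0.04,-0.24,0,0,0,0],[0.4,0.04,-0.24,0,0,0,0]]]}}

```text
time: 27.4
eef_pos: [0.3473, -0.3652, 0.2341]
ee_rot: [[-0.9, 0.437, -0.0], [0.437, 0.9, 0.002], [0.001, 0.002, -1.0]]
ft_force: [-0.3, 0.6, 0.4]
opening: 0.0513
```

Run:
```python
from m import *
print(np.round(manip.observe()["eef_pos"],3))
out=[]
for n,rs in(("scene",{"ora":(255,165,290,215),"red":(295,215,330,250),"yel":(350,155,410,215)}),("top",{"ora":(250,180,290,222),"red":(262,235,302,270),"yel":(365,235,400,275)})):
    f,K,R,t=cam(n); d=np.load(n+"0.npz")["f"]
    for k,r in rs.items():
        b=blob(f,k,r); print(n,k,b and (np.round(b[0],1),b[1]))
    print(" start yel/press",blob(d,"yel",rs["ora"])[1], "red",blob(d,"red",rs["red"])[0])
    for a in ((320,140,346,168),(250,125,268,150),(184,128,218,155)):
        if n=="top": print("  moved?",np.abs(f[a[1]:a[3],a[0]:a[2]].astype(int)-d[a[1]:a[3],a[0]:a[2]]).mean())
    c=f[150:250,245:410] if n=="scene" else f[175:275,245:410]; out.append(cv2.resize(c,(660,400) if n=="scene" else (330,200),interpolation=cv2.INTER_CUBIC))
o=np.zeros((600,660,3),np.uint8); o[:400]=out[0]; o[400:,:330]=out[1]; cv2.imwrite("pics/end.png",cv2.cvtColor(o,4))
```

```text
[ 0.347 -0.365  0.234]
scene ora (array([271.1, 195.1]), [264, 182, 15, 26, 250])
scene red (array([311.9, 233.6]), [305, 223, 14, 22, 216])
scene yel None
 start yel/press [264, 181, 15, 27, 271] red [311.80184332 233.41474654]
top ora None
top red (array([281.6, 251.9]), [276, 247, 12, 11, 110])
top yel (array([384.2, 258.2]), [375, 250, 20, 17, 195])
 start yel/press [260, 191, 17, 17, 205] red [281.62727273 251.94545455]
  moved? 2.568681318681319
  moved? 2.485925925925926
  moved? 2.3257080610021785
```

View pics/end.png

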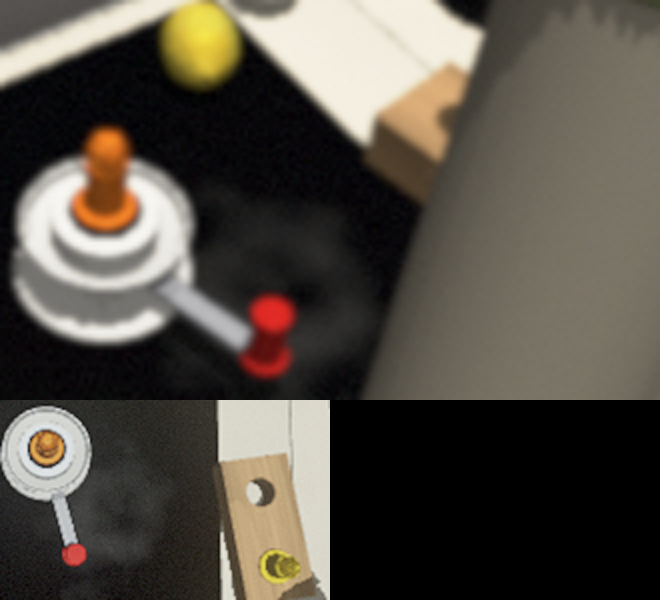

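The scene view shows the orange reamer upright in the press with its collar down at rows 182–208 (the seated yellow collar also ended at row 208). The knob is back at its starting pixel, and the top view shows the yellow reamer in hole a. Next is a sub-pixel check of the collar height against the seated yellow one.

Run:
```python
from m import *
d=np.load("scene0.npz"); K,R,t=d["K"],d["R"],d["t"]
def edge(f):
    g=f.astype(float); c=(g[...,0]-g[...,2])  # red-blue: strong on reamer, ~0 on white
    res=[]
    for u in range(266,277):
        p=c[198:214,u]; m=p[:8].max(); i=[j for j in range(len(p)-1) if p[j]>=m/2>p[j+1]]
        res.append(198+i[-1]+(p[i[-1]]-m/2)/(p[i[-1]]-p[i[-1]+1]) if i else np.nan)
    return np.array(res)
e0=edge(d["f"]); F=[edge(cam("scene")[0]) for _ in range(4)]; e1=np.mean(F,0)
print(np.round(e0,2));print(np.round(e1,2)); print("mean diff px (down +)",np.nanmean(e1-e0), "noise",np.std(F,0).mean())
print("px per mm",(proj(K,R,t,[.602,-.012,.071])-proj(K,R,t,[.602,-.012,.070])))
```

```text
[206.01 206.51 206.91 207.16 207.29 207.3  207.29 207.19 206.96 206.54
 206.04]
[205.85 206.33 206.68 206.98 207.15 207.21 207.17 207.01 206.7  206.32
 205.74]
mean diff px (down +) -0.1859785234810519 noise 0.006939018050867884
px per mm [ 0.01081634 -0.24900179]
```

Run:
```python
from m import *
from scipy.optimize import least_squares
d=np.load("scene0.npz")["f"].astype(float); f=np.mean([cam("scene")[0].astype(float) for _ in range(4)],0)
Y=np.arange(201,212)
for name,fn in(("R-B",lambda g:g[...,0]-g[...,2]),("R",lambda g:g[...,0]),("sat",lambda g:1-g[...,2]/np.maximum(g[...,0],30))):
    out=[];dg=[]
    for u in range(265,278):
        p0,p1=fn(d)[:,u],fn(f)[:,u]; yy=np.arange(384)
        r=least_squares(lambda x:x[0]*np.interp(Y+x[2],yy,p0)+x[1]-p1[Y],[1,0,0]); out.append(r.x[2])
    print(name,"shift up px per col",np.round(out,2),"median",np.median(out))
# unmoved check: knob and dish edge
for (u0,u1,y0,y1) in ((306,318,222,236),(255,285,214,234)):
    s=[]
    for u in range(u0,u1):
        YY=np.arange(y0,y1); yy=np.arange(384); p0,p1=d[:,u,0],f[:,u,0]
        s.append(least_squares(lambda x:x[0]*np.interp(YY+x[2],yy,p0)+x[1]-p1[YY],[1,0,0]).x[2])
    print("static",np.median(s))
```

```text
R-B shift up px per col [0.18 0.14 0.15 0.17 0.19 0.17 0.15 0.16 0.24 0.3  0.28 0.28 0.26] median 0.1761512533545938
R shift up px per col [0.18 0.1  0.09 0.12 0.13 0.12 0.11 0.12 0.15 0.17 0.17 0.2  0.21] median 0.1296479639367223
sat shift up px per col [0.15 0.12 0.18 0.11 0.09 0.1  0.11 0.12 0.11 0.15 0.19 0.18 0.21] median 0.12325268715480012
static -0.11877352500232088
static -0.0004719418244263211
```

The sub-pixel shift puts the orange collar about 0.5–0.7 mm above where the yellow one sat, which is inside the 0.8 mm limit but marginal. There is time for another gentle twisting push, so I'll regrip.

```bash
python3 plan.py .602 -.0093 .2 153.8
```

```text
t 27.9 pos [ 0.3499 -0.3624  0.2346] yaw 154.46 tilt [0.001 0.001] F [-0.9  1.1  0.1] open 0.0513 j [ -59.   15.   89.    0.   76. -124.]
shift [-0.1504  0.8545  0.0705] mm 435.3 turn [ 0.0005 -0.      0.0037]
```

>>> {"api": "send_rows", "payload": {"increments": [[[0.4,-0.15,0.855,0,0,0,0.003],[0.4,-0.15,0.855,0,0,0,0.003],[0.4,-0.15,0.855,0,0,0,0.003],[0.4,-0.15,0.855,0,0,0,0.003],[0.4,-0.15,0.855,0,0,0,0.003]]]}}

```text
time: 28.52
eef_pos: [0.5322, -0.1065, 0.2352]
ee_rot: [[-0.898, 0.44, 0.001], [0.44, 0.898, 0.001], [-0.0, 0.001, -1.0]]
ft_force: [0.3, -1.4, 0.2]
opening: 0.0515
```

>>> {"api": "send_rows", "payload": {"increments": [[[0.4,-0.041,0.234,0,0,0,0],[0.4,-0.041,0.234,0,0,0,0],[0.4,-0.041,0.234,0,0,0,0],[0.4,-0.041,0.234,0,0,0,0]]]}}

```text
time: 29.02
eef_pos: [0.6009, -0.0127, 0.235]
ee_rot: [[-0.898, 0.44, -0.0], [0.44, 0.898, 0.001], [0.001, 0.001, -1.0]]
ft_force: [-0.8, -0.9, 0.5]
opening: 0.0514
```

```bash
python3 plan.py .602 -.0093 .088 153.8
```

```text
t 29.02 pos [ 0.6009 -0.0127  0.235 ] yaw 153.88 tilt [-0.     0.001] F [-0.8 -0.9  0.5] open 0.0514 j [-12.  28.  71.   0.  81. -76.]
shift [0.0008 0.0068 0.294 ] mm 147.0 turn [ 0.0004 -0.0002  0.0005]
```

>>> {"api": "send_rows", "payload": {"increments": [[[0.4,0.001,0.006,0.06,0,0,0],[0.4,0.001,0.006,0.15,0,0,0],[0.4,0.001,0.006,0.24,0,0,0],[0.4,0.001,0.006,0.292,0,0,0],[0.4,0.001,0.006,0.292,0,0,0]]], "force": 40}}

```text
time: 29.65
eef_pos: [0.6009, -0.0105, 0.088]
ee_rot: [[-0.897, 0.442, -0.003], [0.442, 0.897, 0.002], [0.003, 0.001, -1.0]]
ft_force: [0.5, -0.6, 0.6]
opening: 0.0515
```

>>> {"api": "send_rows", "payload": {"increments": [[[0.7,0,0,0,0,0,0],[1,0,0,0,0,0,0],[1,0,0,0,0,0,0],[1,0,0,0,0,0,0]]]}}

```text
time: 30.15
eef_pos: [0.6029, -0.0099, 0.0909]
ee_rot: [[-0.898, 0.44, 0.003], [0.44, 0.898, 0.0], [-0.003, 0.002, -1.0]]
ft_force: [-0.4, -0.8, 7.3]
opening: 0.0265
```

>>> {"api": "send_rows", "payload": {"increments": [[[1,0,0,0,0,0,0.055],[1,0,0,0.0002,0,0,0.11],[1,0,0,0.0004,0,0,0.165],[1,0,0,0.0006,0,0,0.22],[1,0,0,0.0006,0,0,0.275]]]}}

```text
time: 30.78
eef_pos: [0.6026, -0.0096, 0.0906]
ee_rot: [[-0.243, 0.97, 0.003], [0.97, 0.243, 0.001], [0.0, 0.003, -1.0]]
ft_force: [-2.0, -0.5, 8.6]
opening: 0.0263
```

>>> {"api": "send_rows", "payload": {"increments": [[[1,0,0,0.0003,0,0,0.055],[1,0,0,0.0005,0,0,0.11],[1,0,0,0.0007,0,0,0.165],[1,0,0,0.0009,0,0,0.22],[1,0,0,0.0009,0,0,0.275]]]}}

```text
time: 31.4
eef_pos: [0.6023, -0.0094, 0.0904]
ee_rot: [[0.58, 0.815, 0.002], [0.815, -0.58, 0.001], [0.002, 0.001, -1.0]]
ft_force: [-6.0, 0.6, 11.0]
opening: 0.0268
```

>>> {"api": "send_rows", "payload": {"increments": [[[1,-0.0004,-0.0005,0.0002,0,0,0.055],[1,-0.0004,-0.0005,0.0002,0,0,0.11],[1,-0.0004,-0.0005,0.0002,0,0,0.165],[1,-0.0004,-0.0005,0.0002,0,0,0.22]]]}}

```text
time: 31.9
eef_pos: [0.602, -0.0091, 0.0904]
ee_rot: [[0.966, 0.258, 0.002], [0.258, -0.966, 0.002], [0.002, -0.001, -1.0]]
ft_force: [-5.1, 0.8, 11.8]
opening: 0.0268
```

>>> {"api": "send_rows", "payload": {"increments": [[[0.5,0,0,-0.001,0,0,0],[0.4,0,0,-0.001,0,0,0],[0.4,0,0,-0.001,0,0,0]]]}}

```text
time: 32.28
eef_pos: [0.6017, -0.0095, 0.0887]
ee_rot: [[0.964, 0.264, 0.0], [0.264, -0.964, 0.002], [0.001, -0.001, -1.0]]
ft_force: [-0.2, -0.4, 0.3]
opening: 0.0513
```

>>> {"api": "send_rows", "payload": {"increments": [[[0.4,0,0,-0.03,0,0,0],[0.4,0,0,-0.1,0,0,0],[0.4,0,0,-0.2,0,0,0],[0.4,0,0,-0.3,0,0,0],[0.4,0,0,-0.3,0,0,0]]]}}

```text
time: 32.9
eef_pos: [0.603, -0.0099, 0.2441]
ee_rot: [[0.965, 0.264, 0.009], [0.264, -0.965, -0.0], [0.009, 0.003, -1.0]]
ft_force: [0.5, 0.3, -1.0]
opening: 0.0513
```

```bash
python3 plan.py .33 -.4 .24 15
```

```text
t 32.9 pos [ 0.603  -0.0099  0.2441] yaw 15.29 tilt [ 0.009 -0.   ] F [ 0.5  0.3 -1. ] open 0.0513 j [-12.  27.  71.   0.  82.  63.]
shift [-0.7325  0.6085  0.0034] mm 476.1 turn [ 0.0009 -0.0028  0.0016]
```

>>> {"api": "send_rows", "payload": {"increments": [[[0.4,-0.73,0.61,0,0,0,0],[0.4,-0.73,0.61,0,0,0,0],[0.4,-0.73,0.61,0,0,0,0],[0.4,-0.73,0.61,0,0,0,0],[0.4,-0.73,0.61,0,0,0,0]]]}}

```text
time: 33.52
eef_pos: [0.4215, -0.2674, 0.2383]
ee_rot: [[0.965, 0.264, 0.0], [0.264, -0.965, 0.002], [0.001, -0.002, -1.0]]
ft_force: [1.3, -0.8, 0.2]
opening: 0.0515
```

>>> {"api": "send_rows", "payload": {"increments": [[[0.4,-0.25,0.21,0,0,0,0],[0.4,-0.25,0.21,0,0,0,0],[0.4,-0.25,0.21,0,0,0,0],[0.4,-0.25,0.21,0,0,0,0]]]}}

```text
time: 34.02
eef_pos: [0.3286, -0.4017, 0.2376]
ee_rot: [[0.966, 0.26, 0.0], [0.26, -0.966, 0.002], [0.001, -0.002, -1.0]]
ft_force: [0.3, 0.6, 0.3]
opening: 0.0511
```

Run:
```python
from m import *
from scipy.optimize import least_squares
print(np.round(manip.observe()["eef_pos"],3))
d=np.load("scene0.npz")["f"].astype(float); fs=[cam("scene") for _ in range(4)]; f=np.mean([x[0].astype(float) for x in fs],0); f0,K,R,t=fs[0]
Y=np.arange(201,212)
for name,fn in(("R-B",lambda g:g[...,0]-g[...,2]),("R",lambda g:g[...,0]),("sat",lambda g:1-g[...,2]/np.maximum(g[...,0],30))):
    out=[]
    for u in range(265,278):
        p0,p1=fn(d)[:,u],fn(f)[:,u]; yy=np.arange(384)
        out.append(least_squares(lambda x:x[0]*np.interp(Y+x[2],yy,p0)+x[1]-p1[Y],[1,0,0]).x[2])
    print(name,"up px",round(float(np.median(out)),3))
print("orange",blob(f0,"ora",(255,165,290,215))[:2],"red",blob(f0,"red",(295,215,330,250))[0])
g,K,R,t=cam("top"); y=blob(g,"yel",(360,230,400,280)); print("top yel",y[:2],"red",blob(g,"red",(262,235,302,270))[0])
a=np.load("top0.npz")["f"].astype(int)
for r in ((320,140,346,168),(250,125,268,150),(184,128,218,155)): print("diff",np.abs(g[r[1]:r[3],r[0]:r[2]].astype(int)-a[r[1]:r[3],r[0]:r[2]]).mean())
o=cv2.resize(np.vstack([cv2.resize(f0[150:250,245:410],(660,400),interpolation=2),cv2.resize(g[175:290,245:410],(660,460),interpolation=2)]),(460,600)); cv2.imwrite("pics/end2.png",cv2.cvtColor(o,4))
```

```text
[ 0.329 -0.402  0.238]
R-B up px 0.148
R up px 0.099
sat up px 0.095
orange (array([271.1752988, 195.2749004]), [264, 182, 15, 26, 251]) red [311.91162791 233.61395349]
top yel (array([384.37055838, 258.10152284]), [375, 250, 20, 16, 197]) red [281.64220183 251.99082569]
diff 2.646978021978022
diff 2.5007407407407407
diff 2.347131445170661
```

View pics/end2.png

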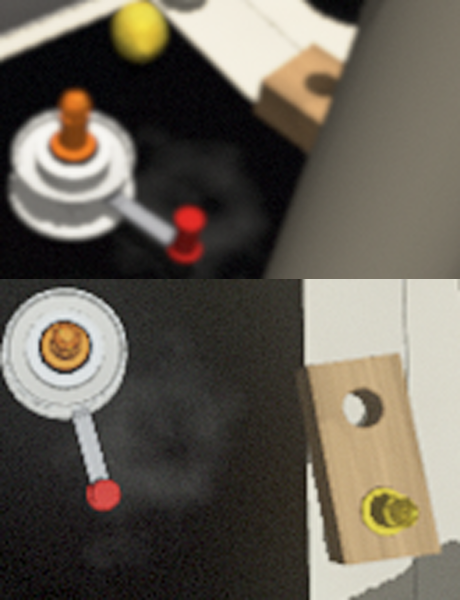

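The final views show the orange reamer seated upright in the press, the knob fully out, and the yellow reamer hanging in hole a. The lemon is where it was. Handing in.

```bash
python3 -c "
from workcell import hand_in
print(hand_in())"
```

```text
the job is handed in; nothing more can be done
None
```

The reamers are changed and I handed the job in at about 34 s of the 72 s; the hand-in gives no verdict. I drove the wedge to its hard stop and drew it fully out. Then I stood the yellow reamer in rack hole a, seated the orange one with a twisting push, and moved the arm clear.

**Last checks:**
- **Orange reamer height:** the first seating left the collar looking 0.5–0.7 mm high against the yellow's old position. I regripped it and twisted again up to 11.8 N, where it went no further. The camera comparison still reads it 0.4–0.6 mm high. I put that mostly down to the colour difference, but it is close to the 0.8 mm limit and the camera alone does not settle it.
- **Wedge:** the knob is back within 0.3 pixel of where it started in both camera views.
- **Yellow reamer:** it stands in hole a, with its collar within about 1 pixel (about 3 mm) of the hole centre in the top view. The arm blocked the scene camera's view of it.
- **Mug, lemon and pepper shaker:** the top view shows no change around any of them.
- **Side offset:** the wrist camera and the grip forces disagreed by about 2 mm on the socket's centre line. I went by the side forces.

I viewed 16 pictures, well over the budget of 10.

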